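Fold up a canister cradle and lay the canister across its notches

ROBOT

A 7-joint arm with a two-finger parallel gripper is mounted at the origin on the work surface. World frame = base frame: x ahead of the robot, y to its left, z up, the work surface at z = 0. Lengths are in m, angles in rad, forces in N, time in s.
With the tool pointing down it reaches from about 0.35 to 0.9 m from the base axis. Payload 19.9 kg.
Tool frame: the origin (TCP) lies at the very end of the fingers, on their centre line; the grasp point (between the pads) lies behind it (env.grip_depth is the z of the grasp point in the tool frame, in m); z points along the fingers, y is the line along which they close (so a half turn about z gives the same grasp; the last joint's range is limited). The gripper opens to 94 mm and grips with 3 to 60 N. Pads are 16 mm wide; open, the fingers measure 119 mm over their backs; the gripper's body (75 mm by 177 mm) begins 78 mm behind the grasp point.
Start: joints at [-1.272, 0.417, -0.01, 1.614, 0.005, 1.111, -0.053], TCP at [0.208, 0.589, 0.205] pointing down, gripper open.
Joint ranges: [-2.81, 2.81], [-0.39, 2.02], [-1.27, 1.25], [0.06, 2.57], [-1.19, 4.33], [0.19, 2], [-2.82, 2.82]. Speed limits (rad/s): [1.89, 1.89, 2.39, 2.39, 3.01, 3.01, 3.01].

INTERFACE

Orientations are given as a unit quaternion [w, x, y, z].
In Python, from cell import env gives the robot as it stands.
- The arm moves only by the tool servo_tool, never from a script. Its argument "rows" is a list of rows, each an object of numbers: "dx", "dy", "dz": the shift along the world's x, y, z scaled (see below); "wx", "wy", "wz": the turn, a rotation vector about the world's x, y, z scaled (see below); "fingers": the finger opening in mm, from 0 to 94. In form: [{"dx": .., "dy": .., "dz": .., "wx": .., "wy": .., "wz": .., "fingers": ..}, ...]. A call has 1 to 12 rows; each row shifts and turns the commanded pose from where the row before left it; what a row does not reach is not made up. The controller multiplies each number of a shift by 0.03 m and each number of a turn by 45 degrees. A row lasts 1/12 s, in which the tool goes at most 41.7 mm and 7.16 degrees, less where a joint would pass 70% of its speed; a pose out of reach is approached as far as the arm can. A call with a number of a shift or a turn outside -1 to 1 is refused whole. A call with a gripper value outside its range is refused whole. The fingers move at their own pace and stop on an object; "force" is the grip in N (left out, the last holds). Time passes only in rows, so rows that do not move let the fingers close. It gives the time, the measured TCP pose, the force, the opening and the grip force at its end, in the units of the state.
- env.state(): the state, without advancing time (a new reading comes with each control period).
- env.read_camera(name): name is "scene" or "top"; returns a dict with "frame" (384x512x3 uint8, red, green, blue), "fx", "fy", "cx", "cy" (pixels), "k1" (the pictures are not rectified: a ray, as slopes to the right and down, at radius r is drawn at 1 + k1 r^2 times it, then the intrinsics apply), "origin" and "orientation" of the camera in the world. Camera axes: x right, y up, looking along -z (the intrinsics and any distortion apply to the point x, -y, -z); pixel columns grow to the right and rows downward; lengths in m; the calibration is good to about 2 mm. A picture is of the moment at which its call begins. There is no depth.
- env.close_job(): hands the job in; it is judged then, once.
The state is a dict: "time_s": time; "q": joint angles; "joint_velocities": joint speeds; "joint_efforts": joint torques, N m; "position": TCP position; "orientation": TCP orientation; "wrist_force": force on the tool from outside, world axes, zero at the start; "ft_torque": the same for the moment, N m; "finger_gap": opening from 0.0 (shut) to 1.0 (fully open); "grip_force": force on a finger pad.
Only numpy, scipy, OpenCV 4.12 (cv2) and the standard library are available. Lean on these libraries where they do the work, as an engineer would, in place of code of your own. Each camera call takes 0.05 s, during which the arm holds its last target. There are 200 camera calls.

TASK

Fold both end panels of the wooden canister cradle up until they stand fully upright, then lay the tall metal canister centrally across the two notches, sloping, with its lid end over the taller panel. Set it down gently rather than dropping it, let go, and leave the other things on the table where they are.

Things in the scene. Friction and masses are not known exactly. Their poses are not given: they have to be found in the camera images.
- cradle: Folding wooden cradle, fixed. Base board 110 (x) x 100 (y) x 14 mm; origin at the centre of its underside, z up. Taller end panel hinged at its +x end, shorter at -x; low fixed side walls, 50 mm high, at y = +-44 mm. Panels upright, the canister rests in both notches with its axis in the plane y = 0, rising 18.8 degrees (slope 0.34) towards +x, 111 mm above the table at x = 0.
- tall_panel (a joint): Hinge of the taller end panel: 0 lying flat outward, 1.571 fully upright (hard stop, cannot fold inward). Starts half folded, 0.5 to 0.95. Stiff hinge (0.2 N m): stays where left, even under the canister; a push of 2 to 10 N near the notch moves it. Push with a finger on its outer (under) side, following its arc: a level push at a low angle can bind.
- short_panel (a joint): The same for the shorter end panel: 0 flat outward, 1.571 fully upright (hard stop); same stiff hinge; starts 0.5 to 0.95.
- tall_panel_hinge (a point): Middle of the taller panel's hinge line, (55, 0, 14) mm in the cradle's frame, on its outer face: upright it occupies x = 45 to 55. Panel 96 mm wide, 10 thick; from the hinge it is solid for 84 mm up to the notch floor, two horns beside the notch reach 114. Notch 16 mm wide at the floor; cheeks spread at 45 degrees to 64 mm wide, 24 mm above the floor.
- short_panel_hinge (a point): Middle of the shorter panel's hinge line, at (-55, 0, 14) mm in the cradle's frame; upright the panel occupies x = -45 to -55 mm. Same width, thickness and notch; solid for 50 mm up to the notch floor, horns to 80 mm.
- tall_panel_notch (a point): Middle of the notch floor of the taller panel (mid thickness); moves with the panel.
- short_panel_notch (a point): Middle of the notch floor of the shorter panel (mid thickness); moves with the panel.
- canister: Tall round metal canister with a white plastic lid, 180 mm tall, body 50 mm in diameter, lid (the top 20 mm) 56 mm in diameter; closed, rigid, about 0.26 kg, centre of mass about mid height. Starts upright on the table. Origin at the centre of its underside, z along its axis towards the lid. The only tall thing in its group.
- canister_mid (a point): Point on the canister's axis half way up, 90 mm from the underside.
- canister_lid (a point): Centre of the lid's top, 180 mm from the underside.
- jar: Bystander: short round white jar with a metal cap, 64 mm in diameter, 88 mm tall; origin at the centre of its underside.
- caddy: Bystander: square metal caddy with white lid, 66 x 66 mm, 89 mm tall; origin at the centre of its underside.
- mug: Bystander: white mug, 80 mm in diameter, 92 mm tall, handle at its +y; origin at the centre of its underside.
- bowl: Bystander: white bowl, 110 mm in diameter, 55 mm tall; origin at the centre of its underside.
- spoon: Bystander: wooden spoon 200 mm long, lying on the table near the robot; handle towards its -x.
- carton: Bystander: cardboard box 50 x 90 x 120 mm tall; origin at the centre of its underside.

How it is judged:
On the way, in this order (a step that is already met when the one before it is completed fails the run):
1. both end panels stand fully upright, the canister not yet on them (value of joint each of tall_panel, short_panel above 1.5 rad and horizontal distance between canister_mid and cradle above 0.12 m), for 0.2 s.
2. the canister lies in both notches, lid end over the taller panel (value of joint each of tall_panel, short_panel above 1.5 rad and x of canister_mid in the frame of cradle between -0.018 and 0.018 m and y of canister_mid in the frame of cradle between -0.006 and 0.006 m and z of canister_mid in the frame of cradle between 0.104 and 0.118 m and x of canister_lid in the frame of cradle between 0.06 and 0.11 m and y of canister_lid in the frame of cradle between -0.01 and 0.01 m and z of canister_lid in the frame of cradle between 0.131 and 0.149 m), for 0.2 s.
At the end, for the whole second after the job is handed in: Both panels within 4 degrees of upright (joint above 1.5); the canister released and at rest in both notches: its mid point within 18 mm of the cradle's middle along it, 6 mm across and 7 mm of the seated height (111 mm), its lid end over the taller panel at the seated height within 9 mm (all of step 2 and linear speed of canister below 0.02 m/s and angular speed of canister below 0.2 rad/s and contact force between canister and the fingers below 0.1 N); the robot touches nothing.
It fails at once if the canister fell or was thrust into the cradle (faster than 0.35 m/s in the last 20 mm) (horizontal distance between canister_mid and cradle below 0.06 m and height (world z) of canister_mid below 0.131 m and linear speed of canister above 0.35 m/s).
It fails at once if the canister was knocked or pressed hard on the cradle (over 30 N) (contact force between canister and cradle above 30 N).
It fails at once if another thing on the table was moved more than 30 mm (distance of any of jar, caddy, mug, carton, bowl, spoon from where it was at the start of the episode above 0.03 m).
It also fails if it takes over 72 s, if anything falls off the work surface, if the arm or the gripper's body presses on something with over 40 N, if the wrist force passes 120 N, or if a joint passes its speed limit or range.

## Working session

There is one attempt and no reset: what is moved stays moved. The work goes in short steps, Python scripts to look and compute and a tool call to move; the robot and the scene stay as the last step left them, time stands still between calls to the robot, and variables do not carry over. Pictures are saved under pics/ and viewed, at most 10 in all, crops included, and the job is handed in when it is done.

Besides the shell and the picture viewer there is one more tool, called as a command line: name --argument value ..., lists and objects as JSON in quotes. servo_tool: Moves the arm, as the interface text tells. Shifts and turns lie within -1 to 1; 1 stands for 0.03 m of shift or 45 degrees of turn. Its arguments: {"type":"object","properties":{"rows":{"type":"array","items":{"type":"object","properties":{"dx":{"type":"number"},"dy":{"type":"number"},"dz":{"type":"number"},"wx":{"type":"number"},"wy":{"type":"number"},"wz":{"type":"number"},"fingers":{"type":"number"}}}},"force":{"type":"number"}},"required":["rows"]}

```bash
mkdir -p pics; cat > h.py <<'E'
import numpy as np, cv2
from scipy.spatial.transform import Rotation as R
from cell import env
def cam(n):
    c=env.read_camera(n); q=c["orientation"]; c["R"]=R.from_quat([q[1],q[2],q[3],q[0]]).as_matrix(); return c
def ray(c,u,v):
    K=np.array([[c["fx"],0,c["cx"]],[0,c["fy"],c["cy"]],[0,0,1.]])
    p=cv2.undistortPoints(np.array([[[u,v]]],float),K,np.array([c["k1"],0,0,0.]))[0,0]
    return c["R"]@np.array([p[0],-p[1],-1])
def at_z(c,u,v,z):
    d=ray(c,u,v); o=np.array(c["origin"]); return o+d*(z-o[2])/d[2]
def proj(c,P):
    p=(np.asarray(P,float)-c["origin"])@c["R"]; x=p[...,0]/-p[...,2]; y=-p[...,1]/-p[...,2]
    s=1+c["k1"]*(x*x+y*y); return np.stack([c["cx"]+c["fx"]*x*s,c["cy"]+c["fy"]*y*s],-1)
def save(c,name,box=None,s=1):
    f=c["frame"][:,:,::-1]
    if box: f=f[box[1]:box[3],box[0]:box[2]]
    cv2.imwrite("pics/"+name,cv2.resize(f,None,fx=s,fy=s,interpolation=cv2.INTER_CUBIC))
E
python3 - <<'E'
from h import *
import pickle
for n in("scene","top"):
    c=cam(n); save(c,n+"0.png",s=1.5); pickle.dump(c,open(n+".pkl","wb")); print(n,c["origin"],c["orientation"],c["fx"],c["k1"])
print(env.state(),env.grip_depth)
E
```

```text
scene [ 1.02009217 -0.81528527  0.78092679] [0.86195591 0.4368273  0.12128717 0.22694348] 379.6589407494952 -0.07975138789166318
top [ 0.44001254 -0.04909786  1.02112818] [ 0.71218909  0.0551444  -0.0415347  -0.69858476] 399.10363796290545 -0.05506211627932188
{'time_s': 0.1, 'q': array([-1.27251413,  0.41788677, -0.01031499,  1.61410231,  0.00468383,
        1.1107129 , -0.05297411]), 'joint_velocities': array([ 0.00057958, -0.00215148, -0.00017118, -0.00313489, -0.0012566 ,
       -0.00175974, -0.0011776 ]), 'joint_efforts': array([ 1.59447340e-03, -8.52568245e+01,  6.40059896e-01, -4.26685238e+01,
       -4.88894724e-02,  1.63913949e-02,  8.76752188e-05]), 'position': array([0.20818731, 0.58894785, 0.20490986]), 'orientation': array([-5.90914208e-05,  1.69056458e-01,  9.85606219e-01, -5.39410511e-04]), 'wrist_force': array([-0.56544495,  0.8622154 , -0.78237797]), 'ft_torque': array([ 0.02002442,  0.07233103, -0.00346728]), 'grip_force': 0.0, 'finger_gap': 1.0004845510678633} -0.0188
```

View pics/scene0.png

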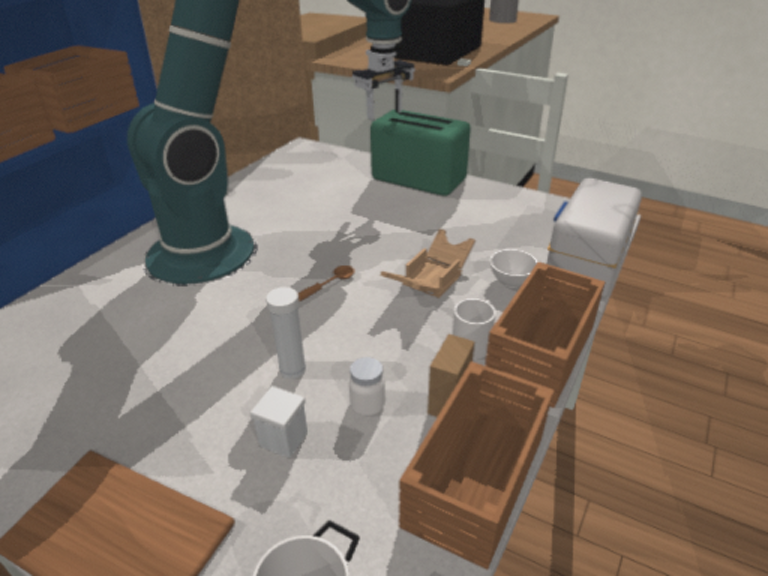

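View pics/top0.png

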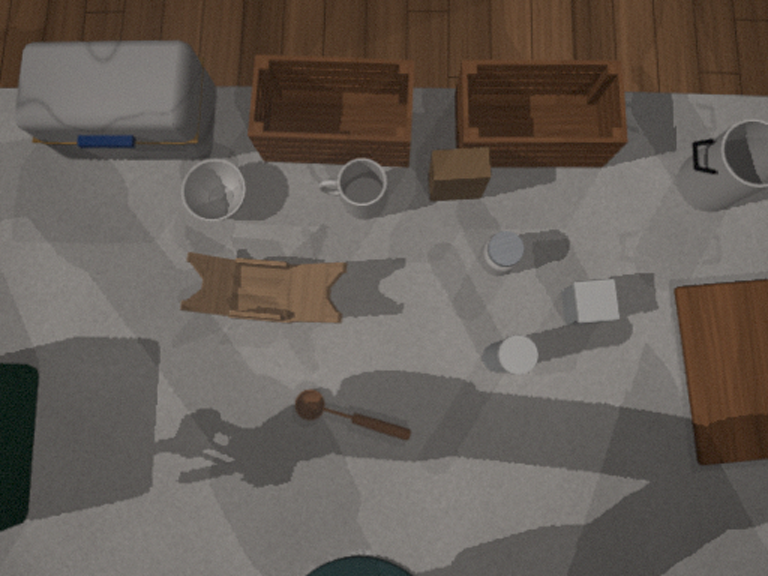

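```bash
python3 - <<'E'
from h import *
import pickle
t=pickle.load(open("top.pkl","rb")); s=pickle.load(open("scene.pkl","rb"))
a=cv2.resize(t["frame"][160:225,110:240,::-1],None,fx=6,fy=6,interpolation=cv2.INTER_CUBIC)
b=cv2.resize(s["frame"][150:202,250:320,::-1],None,fx=4,fy=4,interpolation=cv2.INTER_CUBIC)
d=cv2.resize(t["frame"][218:250,325:365,::-1],None,fx=6,fy=6,interpolation=cv2.INTER_CUBIC)
o=np.zeros((600,780,3),np.uint8); o[:390,:780]=a; o[390:598,:280]=b; o[390:582,300:540]=d
cv2.imwrite("pics/c0.png",o)
E
```

```text
(no output)
```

View pics/c0.png

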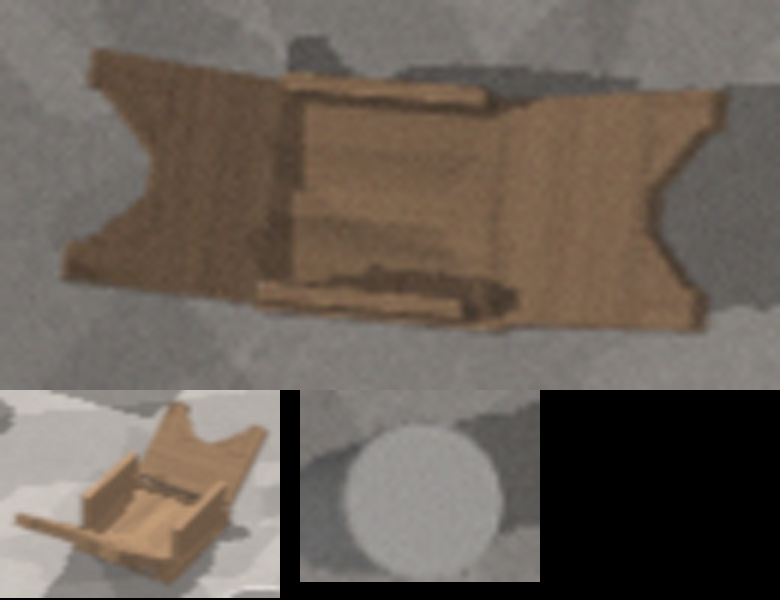

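```bash
cat > fit.py <<'E'
from h import *
import pickle
from scipy.optimize import least_squares
t=pickle.load(open("top.pkl","rb")); s=pickle.load(open("scene.pkl","rb"))
T=lambda u,v:(110+u/6,160+v/6); S=lambda u,v:(250+u/4,150+(v-390)/4)
def panel(sg,L,th,r,y,depth):
    d=np.array([np.cos(th),0,np.sin(th)]); n=np.array([-np.sin(th),0,np.cos(th)])
    p=np.array([.055,0,.014])+d*r+n*depth; return np.array([sg*p[0],y,p[2]])
def run(sgn):
    # sgn: +1 left(+y world) panel is tall
    def pts(a):
        W=R.from_euler('z',a[2]+(0 if sgn>0 else np.pi)).as_matrix()
        l,r=sgn,-sgn; Ll=.114 if sgn>0 else .08; Lr=.194-Ll; Fl=Ll-.03;Fr=Lr-.03
        yl=sgn*.048 # camera image: left panel lower pixel = smaller world x
        m=[(panel(l,Ll,a[3],Ll,-yl,0),T(94,50),t),(panel(l,Ll,a[3],Ll,yl,0),T(63,280),t),
           (panel(l,Ll,a[3],Fl,0,.0),T(150,165),t),
           (panel(r,Lr,a[4],Lr,-yl,0),T(725,94),t),(panel(r,Lr,a[4],Lr,yl,0),T(706,330),t),
           (panel(r,Lr,a[4],Fr,0,.01),T(648,192),t),
           (np.array([0,-sgn*.044,a[5]]),T(387,88),t),(np.array([0,sgn*.044,a[5]]),T(360,299),t),
           (panel(l,Ll,a[3],Ll,yl,.005),S(178,403),s),(panel(l,Ll,a[3],Ll,-yl,.005),S(268,430),s),
           (panel(r,Lr,a[4],Lr,yl,.005),S(17,517),s)]
        return [(W@p+[a[0],a[1],0],q,c) for p,q,c in m]
    f=lambda a:np.concatenate([proj(c,p)-q for p,q,c in pts(a)])
    b=min((least_squares(f,[.5,.15,np.pi/2-.08,i,j,.05],loss='soft_l1') for i in(.5,.9) for j in(.5,.9)),key=lambda r:r.cost)
    return b,f(b.x).reshape(-1,2)
if __name__=="__main__":
    for g in(1,-1):
        b,r=run(g); print(g,b.cost,b.x.round(4)); print(r.round(1).tolist())
    u,v=325+(423/6-50),218+(503-390)/6
    p=at_z(t,u,v,.18); print("can",p, at_z(t,u+13,v,.18)-p)
E
sed -i 's|u,v=325.*|u,v=325+(423-300)/6,218+(502-390)/6|' fit.py; python3 fit.py
```

```text
1 21.187842854322575 [0.5666 0.1414 1.5018 0.3403 0.8779 0.2009]
[[-0.8, -0.0], [-0.8, -0.3], [-0.3, 1.3], [-0.2, 0.0], [-1.0, 0.4], [0.3, 3.3], [1.2, -11.8], [0.8, -5.6], [-0.8, -0.3], [0.0, 0.4], [-0.3, 0.6]]
-1 4.486907616929144 [0.57   0.1781 1.5038 0.5297 0.6464 0.0458]
[[-0.5, -0.4], [-0.5, -0.6], [-0.3, 1.2], [0.8, -0.9], [0.1, -0.2], [-0.3, 2.1], [0.1, -0.5], [0.5, -0.6], [-1.0, -0.5], [-0.1, 0.2], [-0.7, -0.7]]
can [ 0.46346842 -0.22115062  0.18      ] [ 0.00046523 -0.02728301  0.        ]
```

servo_tool --rows '[{"dx": 0.95,"dy": -0.62,"wz": -0.15,"fingers": 0},{"dx": 0.95,"dy": -0.62,"wz": -0.15,"fingers": 0},{"dx": 0.95,"dy": -0.62,"wz": -0.15,"fingers": 0},{"dx": 0.95,"dy": -0.62,"wz": -0.15,"fingers": 0},{"dx": 0.95,"dy": -0.62,"wz": -0.15,"fingers": 0},{"dx": 0.95,"dy": -0.62,"wz": -0.15,"fingers": 0},{"dx": 0.95,"dy": -0.62,"wz": -0.15,"fingers": 0},{"dx": 0.95,"dy": -0.62,"wz": -0.15,"fingers": 0},{"dx": 0.95,"dy": -0.62,"wz": -0.15,"fingers": 0},{"dx": 0.95,"dy": -0.62,"wz": -0.15,"fingers": 0},{"dx": 0.95,"dy": -0.62,"wz": -0.15,"fingers": 0},{"fingers": 0}]'

```text
invalid input at $.rows[0]: expected keys dx, dy, dz, wx, wy, wz, fingers
```

```bash
cat > go.py <<'E'
from h import *
C=np.array([.570,.178,0]); az=1.5038+np.pi
W=R.from_euler('z',az)
def cur():
    s=env.state(); q=s["orientation"]; return s,R.from_quat([q[1],q[2],q[3],q[0]])
def toc(p): return W.inv().apply(np.asarray(p)-C)
def frc(p): return W.apply(p)+C
E
python3 - <<'E'
from go import *
s,r=cur(); print(s["time_s"],s["position"],toc(s["position"]).round(4)); print(r.as_matrix().round(3)); print(s["q"].round(2))
p=frc([-.165,0,.02]); print(p,(p-s["position"])/.03)
Y=W.apply([0,1,0]); X=W.apply([1,0,0]); print(X,Y)
T=R.from_matrix(np.array([-X,-Y,[0,0,-1]]).T) 
for f in(1,-1):
    T=R.from_matrix(np.column_stack([f*X,np.cross([0,0,-1],f*X),[0,0,-1]])); print(f,((T*r.inv()).as_rotvec(degrees=True)/45).round(3))
E
```

```text
0.1 [0.20818731 0.58894785 0.20490986] [-0.3858 -0.3885  0.2049]
[[-0.943  0.333 -0.   ]
 [ 0.333  0.943 -0.001]
 [-0.    -0.001 -1.   ]]
[-1.27  0.42 -0.01  1.61  0.    1.11 -0.05]
[0.58104613 0.34262984 0.02      ] [12.42862713 -8.2106005  -6.16366217]
[-0.06694622 -0.99775659  0.        ] [ 0.99775659 -0.06694622  0.        ]Traceback (most recent call last):
  File "<stdin>", line 5, in <module>
  File "scipy/spatial/transform/_rotation.pyx", line 1143, in scipy.spatial.transform._rotation.Rotation.from_matrix
ValueError: Non-positive determinant (left-handed or null coordinate frame) in rotation matrix 0: [[ 0.06694622 -0.99775659  0.        ]
 [ 0.99775659  0.06694622  0.        ]
 [-0.         -0.         -1.        ]].
```

All keys are needed.

servo_tool --rows '[{"dx": 0.95,"dy": -0.62,"dz": 0,"wx": 0,"wy": 0,"wz": -0.15,"fingers": 0},{"dx": 0.95,"dy": -0.62,"dz": 0,"wx": 0,"wy": 0,"wz": -0.15,"fingers": 0},{"dx": 0.95,"dy": -0.62,"dz": 0,"wx": 0,"wy": 0,"wz": -0.15,"fingers": 0},{"dx": 0.95,"dy": -0.62,"dz": 0,"wx": 0,"wy": 0,"wz": -0.15,"fingers": 0},{"dx": 0.95,"dy": -0.62,"dz": 0,"wx": 0,"wy": 0,"wz": -0.15,"fingers": 0},{"dx": 0.95,"dy": -0.62,"dz": 0,"wx": 0,"wy": 0,"wz": -0.15,"fingers": 0},{"dx": 0.95,"dy": -0.62,"dz": 0,"wx": 0,"wy": 0,"wz": -0.15,"fingers": 0},{"dx": 0.95,"dy": -0.62,"dz": 0,"wx": 0,"wy": 0,"wz": -0.15,"fingers": 0},{"dx": 0.95,"dy": -0.62,"dz": 0,"wx": 0,"wy": 0,"wz": -0.15,"fingers": 0},{"dx": 0.95,"dy": -0.62,"dz": 0,"wx": 0,"wy": 0,"wz": -0.15,"fingers": 0},{"dx": 0.95,"dy": -0.62,"dz": 0,"wx": 0,"wy": 0,"wz": -0.15,"fingers": 0},{"dx": 0,"dy": 0,"dz": 0,"wx": 0,"wy": 0,"wz": 0,"fingers": 0}]'

```text
time_s: 1.1
position: [0.527, 0.379, 0.2052]
orientation: [0.002, 0.735, 0.678, -0.0]
wrist_force: [0.9, -0.0, -0.0]
finger_gap: 0.188
grip_force: 0.0
```

```bash
cat >> go.py <<'E'
def rep(tc=None,rot=None):
    s,r=cur(); print("t",s["time_s"],"crad",toc(s["position"]).round(4),"F",s["wrist_force"].round(1),"grip",s["grip_force"],s["finger_gap"],"q",s["q"].round(2))
    if tc is not None: print("to go",((frc(tc)-s["position"])/.03).round(2))
    if rot is not None: print("turn",((rot*r.inv()).as_rotvec(degrees=True)/45).round(3))
def tool(z,y): # world tool z and closing dir
    z=np.array(z,float)/np.linalg.norm(z); y=np.array(y); return R.from_matrix(np.column_stack([np.cross(y,z),y,z]))
Yc=W.apply([0,1,0]); Xc=W.apply([1,0,0])
DOWN=tool([0,0,-1],Yc)
E
python3 -c "
from go import *
rep([-.165,0,.02],DOWN)"
```

```text
t 1.1 crad [-0.1977 -0.0563  0.2052] F [ 0.9 -0.  -0. ] grip 0.0 0.1880790539786679 q [-0.93  0.48  0.36  1.56 -0.18  1.14 -0.61]
to go [ 1.8  -1.21 -6.17]
turn [0.003 0.002 0.017]
```

servo_tool --rows '[{"dx": 0.9,"dy": -0.6,"dz": 0,"wx": 0,"wy": 0,"wz": 0.017,"fingers": 0},{"dx": 0.9,"dy": -0.6,"dz": 0,"wx": 0,"wy": 0,"wz": 0,"fingers": 0},{"dx": 0,"dy": 0,"dz": -1,"wx": 0,"wy": 0,"wz": 0,"fingers": 0},{"dx": 0,"dy": 0,"dz": -1,"wx": 0,"wy": 0,"wz": 0,"fingers": 0},{"dx": 0,"dy": 0,"dz": -1,"wx": 0,"wy": 0,"wz": 0,"fingers": 0},{"dx": 0,"dy": 0,"dz": -1,"wx": 0,"wy": 0,"wz": 0,"fingers": 0},{"dx": 0,"dy": 0,"dz": -1,"wx": 0,"wy": 0,"wz": 0,"fingers": 0},{"dx": 0,"dy": 0,"dz": -1,"wx": 0,"wy": 0,"wz": 0,"fingers": 0},{"dx": 0,"dy": 0,"dz": 0,"wx": 0,"wy": 0,"wz": 0,"fingers": 0}]'

```text
time_s: 1.85
position: [0.5726, 0.3469, 0.0195]
orientation: [-0.001, 0.725, 0.689, -0.004]
wrist_force: [-0.7, -0.0, -0.7]
finger_gap: 0.002
grip_force: 0.0
```

```bash
python3 -c "
from go import *
rep([-.115,0,.02],DOWN)
c=cam('top'); a=c['frame'][130:240,100:260]; d=cam('scene')['frame'][110:210,230:350]
o=np.zeros((600,800,3),np.uint8); 
x=cv2.resize(a[:,:,::-1],None,fx=3,fy=3,interpolation=2); y=cv2.resize(d[:,:,::-1],None,fx=2.65,fy=2.65,interpolation=2)
o[:330,:480]=x; o[-y.shape[0]:,-y.shape[1]:]=y; cv2.imwrite('pics/c1.png',o)"
```

```text
t 1.85 crad [-0.1687 -0.0087  0.0195] F [-0.7 -0.  -0.7] grip 0.0 0.002426517855493821 q [-0.8   0.73  0.3   1.62 -0.27  0.85 -0.44]
to go [ 0.17 -1.81  0.02]
turn [ 0.006 -0.009 -0.02 ]
```

View pics/c1.png

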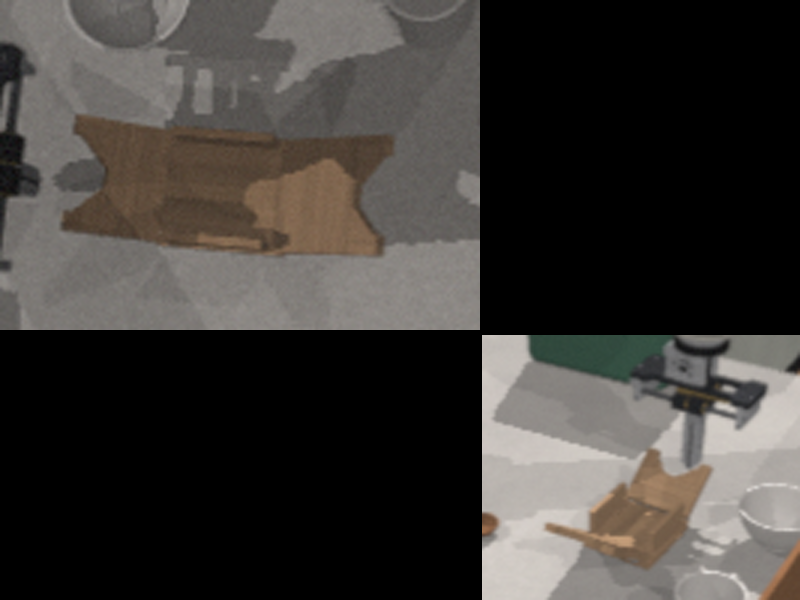

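servo_tool --rows '[{"dx": 0.19,"dy": 0,"dz": 0,"wx": 0,"wy": 0,"wz": -0.02,"fingers": 0},{"dx": 0,"dy": -0.5,"dz": 0,"wx": 0,"wy": 0,"wz": 0,"fingers": 0},{"dx": 0,"dy": -0.5,"dz": 0,"wx": 0,"wy": 0,"wz": 0,"fingers": 0},{"dx": 0,"dy": -0.48,"dz": 0,"wx": 0,"wy": 0,"wz": 0,"fingers": 0},{"dx": 0,"dy": 0,"dz": 0,"wx": 0,"wy": 0,"wz": 0,"fingers": 0},{"dx": 0,"dy": 0,"dz": 0,"wx": 0,"wy": 0,"wz": 0,"fingers": 0}]'

```text
time_s: 2.45
position: [0.5821, 0.3027, 0.0263]
orientation: [0.0, 0.731, 0.682, 0.0]
wrist_force: [0.5, 0.4, 0.6]
finger_gap: 0.004
grip_force: 0.0
```

```bash
python3 -c "
from go import *
rep([-.11,0,.02],DOWN)"
```

```text
t 2.45 crad [-0.1252  0.0037  0.0263] F [0.5 0.4 0.6] grip 0.0 0.004369771167922319 q [-0.75  0.7   0.31  1.66 -0.27  0.83 -0.39]
to go [-0.16 -0.5  -0.21]
turn [-0.     0.001  0.003]
```

servo_tool --rows '[{"dx": -0.08,"dy": -0.25,"dz": -0.1,"wx": 0,"wy": 0,"wz": 0,"fingers": 0},{"dx": -0.08,"dy": -0.25,"dz": -0.1,"wx": 0,"wy": 0,"wz": 0,"fingers": 0},{"dx": -0.01,"dy": -0.12,"dz": 0.16,"wx": 0,"wy": 0,"wz": 0,"fingers": 0},{"dx": -0.01,"dy": -0.12,"dz": 0.16,"wx": 0,"wy": 0,"wz": 0,"fingers": 0},{"dx": -0.01,"dy": -0.14,"dz": 0.12,"wx": 0,"wy": 0,"wz": 0,"fingers": 0},{"dx": -0.01,"dy": -0.14,"dz": 0.12,"wx": 0,"wy": 0,"wz": 0,"fingers": 0},{"dx": 0,"dy": 0,"dz": 0,"wx": 0,"wy": 0,"wz": 0,"fingers": 0}]'

```text
time_s: 3.03
position: [0.5757, 0.2729, 0.0371]
orientation: [0.0, 0.731, 0.683, 0.0]
wrist_force: [-1.1, 1.6, 0.8]
finger_gap: 0.003
grip_force: 1.1
```

```bash
python3 -c "
from go import *
rep([-.061,0,.0467],DOWN)"
```

```text
t 3.0333 crad [-0.0951 -0.0007  0.0371] F [-1.1  1.6  0.8] grip 1.1321326636243612 0.0029714376471338616 q [-0.72  0.65  0.32  1.71 -0.26  0.82 -0.35]
to go [-0.05 -1.13  0.32]
turn [-0.     0.     0.001]
```

Light contact (about 2 N); continuing the arc.

servo_tool --rows '[{"dx": -0.01,"dy": -0.16,"dz": 0.09,"wx": 0,"wy": 0,"wz": 0,"fingers": 0},{"dx": -0.01,"dy": -0.16,"dz": 0.09,"wx": 0,"wy": 0,"wz": 0,"fingers": 0},{"dx": -0.01,"dy": -0.17,"dz": 0.06,"wx": 0,"wy": 0,"wz": 0,"fingers": 0},{"dx": -0.01,"dy": -0.17,"dz": 0.06,"wx": 0,"wy": 0,"wz": 0,"fingers": 0},{"dx": -0.01,"dy": -0.2,"dz": 0.03,"wx": 0,"wy": 0,"wz": 0,"fingers": 0},{"dx": -0.01,"dy": -0.2,"dz": 0.02,"wx": 0,"wy": 0,"wz": 0,"fingers": 0},{"dx": -0.01,"dy": -0.1,"dz": 0,"wx": 0,"wy": 0,"wz": 0,"fingers": 0},{"dx": 0,"dy": 0,"dz": 0,"wx": 0,"wy": 0,"wz": 0,"fingers": 0}]'

```text
time_s: 3.7
position: [0.5735, 0.2432, 0.0467]
orientation: [-0.001, 0.729, 0.684, 0.003]
wrist_force: [6.8, 27.0, -15.0]
finger_gap: 0.001
grip_force: 13.8
```

```bash
python3 -c "
from go import *
rep([-.061,0,.0467],DOWN)"
```

```text
t 3.7 crad [-0.0653 -0.0009  0.0467] F [  6.8  27.  -15. ] grip 13.818669766187668 0.0009732128781279028 q [-0.68  0.62  0.32  1.75 -0.26  0.82 -0.31]
to go [ 0.02 -0.15 -0.  ]
turn [-0.007  0.002 -0.003]
```

servo_tool --rows '[{"dx": 0,"dy": 0.4,"dz": 0,"wx": 0,"wy": 0,"wz": 0,"fingers": 0},{"dx": 0,"dy": 0.8,"dz": 0,"wx": 0,"wy": 0,"wz": 0,"fingers": 0},{"dx": 0,"dy": 0.5,"dz": 0.8,"wx": 0,"wy": 0,"wz": 0,"fingers": 0},{"dx": 0,"dy": 0,"dz": 1,"wx": 0,"wy": 0,"wz": 0,"fingers": 0},{"dx": 0,"dy": 0,"dz": 1,"wx": 0,"wy": 0,"wz": 0,"fingers": 0},{"dx": 0,"dy": 0,"dz": 1,"wx": 0,"wy": 0,"wz": 0,"fingers": 0},{"dx": 0,"dy": 0,"dz": 1,"wx": 0,"wy": 0,"wz": 0,"fingers": 0},{"dx": -0.07,"dy": -1,"dz": 0,"wx": 0,"wy": 0,"wz": 0,"fingers": 0},{"dx": -0.07,"dy": -1,"dz": 0,"wx": 0,"wy": 0,"wz": 0,"fingers": 0},{"dx": -0.07,"dy": -1,"dz": 0,"wx": 0,"wy": 0,"wz": 0,"fingers": 0},{"dx": -0.07,"dy": -1,"dz": 0,"wx": 0,"wy": 0,"wz": 0,"fingers": 0},{"dx": -0.07,"dy": -1,"dz": 0,"wx": 0,"wy": 0,"wz": 0,"fingers": 0}]'

```text
time_s: 4.7
position: [0.5624, 0.1373, 0.1907]
orientation: [0.0, 0.731, 0.683, -0.0]
wrist_force: [0.8, -0.2, -0.1]
finger_gap: 0.007
grip_force: 0.0
```

servo_tool --rows '[{"dx": -0.07,"dy": -1,"dz": 0,"wx": 0,"wy": 0,"wz": 0,"fingers": 0},{"dx": -0.07,"dy": -1,"dz": 0,"wx": 0,"wy": 0,"wz": 0,"fingers": 0},{"dx": -0.07,"dy": -1,"dz": 0,"wx": 0,"wy": 0,"wz": 0,"fingers": 0},{"dx": -0.07,"dy": -1,"dz": 0,"wx": 0,"wy": 0,"wz": 0,"fingers": 0},{"dx": -0.03,"dy": -0.5,"dz": 0,"wx": 0,"wy": 0,"wz": 0,"fingers": 0},{"dx": 0,"dy": 0,"dz": 0,"wx": 0,"wy": 0,"wz": 0,"fingers": 0},{"dx": 0,"dy": 0,"dz": 0,"wx": 0,"wy": 0,"wz": 0,"fingers": 0}]'

```text
time_s: 5.28
position: [0.5533, 0.0036, 0.1907]
orientation: [0.0, 0.731, 0.682, -0.0]
wrist_force: [0.6, 0.9, -0.1]
finger_gap: 0.006
grip_force: 0.0
```

```bash
python3 -c "
from go import *
rep([.175,0,.03],DOWN)
c=cam('top'); a=c['frame'][130:240,100:270]; d=cam('scene')['frame'][110:210,230:350]
o=np.zeros((600,800,3),np.uint8); 
x=cv2.resize(a[:,:,::-1],None,fx=3,fy=3,interpolation=2); y=cv2.resize(d[:,:,::-1],None,fx=2.65,fy=2.65,interpolation=2)
o[:x.shape[0],:x.shape[1]]=x; o[-y.shape[0]:,-y.shape[1]:]=y; cv2.imwrite('pics/c2.png',o)"
```

```text
t 5.2833 crad [ 0.1752 -0.005   0.1907] F [ 0.6  0.9 -0.1] grip 0.0 0.0064382568550412755 q [-0.45  0.33  0.47  1.82 -0.17  1.03  0.02]
to go [ 0.17 -0.01 -5.36]
turn [ 0.001 -0.001  0.003]
```

View pics/c2.png

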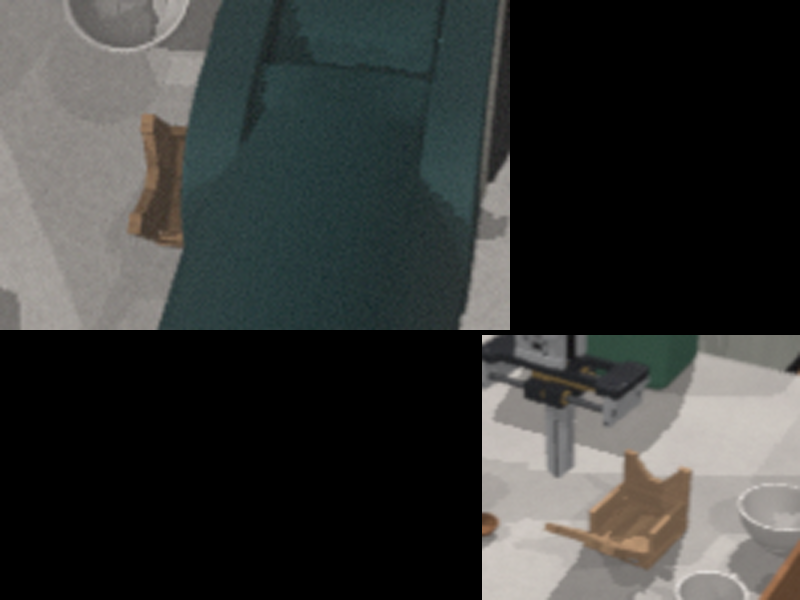

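servo_tool --rows '[{"dx": 0.17,"dy": 0,"dz": -1,"wx": 0,"wy": 0,"wz": 0,"fingers": 0},{"dx": 0,"dy": 0,"dz": -1,"wx": 0,"wy": 0,"wz": 0,"fingers": 0},{"dx": 0,"dy": 0,"dz": -1,"wx": 0,"wy": 0,"wz": 0,"fingers": 0},{"dx": 0,"dy": 0,"dz": -1,"wx": 0,"wy": 0,"wz": 0,"fingers": 0},{"dx": 0,"dy": 0,"dz": -1,"wx": 0,"wy": 0,"wz": 0,"fingers": 0},{"dx": 0,"dy": 0,"dz": -0.2,"wx": 0,"wy": 0,"wz": 0,"fingers": 0},{"dx": 0.04,"dy": 0.6,"dz": 0,"wx": 0,"wy": 0,"wz": 0,"fingers": 0},{"dx": 0.03,"dy": 0.4,"dz": 0,"wx": 0,"wy": 0,"wz": 0,"fingers": 0},{"dx": 0.02,"dy": 0.3,"dz": 0,"wx": 0,"wy": 0,"wz": 0,"fingers": 0},{"dx": 0.01,"dy": 0.2,"dz": 0.22,"wx": 0,"wy": 0,"wz": 0,"fingers": 0},{"dx": 0.01,"dy": 0.2,"dz": 0.22,"wx": 0,"wy": 0,"wz": 0,"fingers": 0},{"dx": 0,"dy": 0,"dz": 0,"wx": 0,"wy": 0,"wz": 0,"fingers": 0}]'

```text
time_s: 6.38
position: [0.5625, 0.0575, 0.0497]
orientation: [0.0, 0.73, 0.684, 0.001]
wrist_force: [-2.0, -0.7, 1.8]
finger_gap: 0.007
grip_force: 0.8
```

```bash
python3 -c "
from go import *
rep([.1234,0,.0482],DOWN)"
```

```text
t 6.3833 crad [0.1207 0.0006 0.0497] F [-2.  -0.7  1.8] grip 0.7631822302937508 0.007453295995653277 q [-0.47  0.54  0.4   1.9  -0.29  0.76  0.03]
to go [-0.03 -0.09 -0.05]
turn [-0.001  0.002 -0.002]
```

servo_tool --rows '[{"dx": 0.01,"dy": 0.2,"dz": 0.15,"wx": 0,"wy": 0,"wz": 0,"fingers": 0},{"dx": 0.01,"dy": 0.2,"dz": 0.15,"wx": 0,"wy": 0,"wz": 0,"fingers": 0},{"dx": 0.02,"dy": 0.27,"dz": 0.12,"wx": 0,"wy": 0,"wz": 0,"fingers": 0},{"dx": 0.02,"dy": 0.27,"dz": 0.12,"wx": 0,"wy": 0,"wz": 0,"fingers": 0},{"dx": 0.02,"dy": 0.28,"dz": 0.07,"wx": 0,"wy": 0,"wz": 0,"fingers": 0},{"dx": 0.02,"dy": 0.28,"dz": 0.06,"wx": 0,"wy": 0,"wz": 0,"fingers": 0},{"dx": 0.01,"dy": 0.2,"dz": 0.02,"wx": 0,"wy": 0,"wz": 0,"fingers": 0},{"dx": 0.01,"dy": 0.18,"dz": 0,"wx": 0,"wy": 0,"wz": 0,"fingers": 0},{"dx": 0,"dy": 0.05,"dz": 0,"wx": 0,"wy": 0,"wz": 0,"fingers": 0},{"dx": 0,"dy": 0,"dz": 0,"wx": 0,"wy": 0,"wz": 0,"fingers": 0}]'

```text
time_s: 7.22
position: [0.5655, 0.1144, 0.0684]
orientation: [-0.0, 0.73, 0.683, -0.0]
wrist_force: [-0.5, 0.1, -0.5]
finger_gap: 0.002
grip_force: 0.0
```

```bash
python3 -c "
from go import *
rep([.065,0,.07],DOWN)"
```

```text
t 7.2167 crad [ 0.0638 -0.0003  0.0684] F [-0.5  0.1 -0.5] grip 0.0 0.00201657402391431 q [-0.57  0.53  0.41  1.86 -0.28  0.81 -0.08]
to go [ 0.01 -0.04  0.05]
turn [-0.    -0.    -0.001]
```

servo_tool --rows '[{"dx": 0,"dy": 0.07,"dz": 0,"wx": 0,"wy": 0,"wz": 0,"fingers": 0},{"dx": 0,"dy": 0.07,"dz": 0,"wx": 0,"wy": 0,"wz": 0,"fingers": 0},{"dx": 0,"dy": 0,"dz": 0,"wx": 0,"wy": 0,"wz": 0,"fingers": 0}]'

```text
time_s: 7.47
position: [0.5654, 0.1152, 0.0684]
orientation: [0.001, 0.731, 0.682, -0.001]
wrist_force: [-1.6, -13.3, 2.9]
finger_gap: 0.003
grip_force: 7.0
```

```bash
python3 -c "
from go import *
rep()"
```

```text
t 7.4667 crad [ 0.063  -0.0004  0.0684] F [ -1.6 -13.3   2.9] grip 6.96802094578743 0.003219733570908899 q [-0.57  0.53  0.41  1.86 -0.28  0.81 -0.09]
```

servo_tool --rows '[{"dx": 0,"dy": -0.4,"dz": 0,"wx": 0,"wy": 0,"wz": 0,"fingers": 0},{"dx": 0,"dy": -0.8,"dz": 0,"wx": 0,"wy": 0,"wz": 0,"fingers": 0},{"dx": 0,"dy": -1,"dz": 0.6,"wx": 0,"wy": 0,"wz": 0,"fingers": 0},{"dx": -0.4,"dy": -0.9,"dz": 0.8,"wx": 0,"wy": 0,"wz": 0,"fingers": 94},{"dx": -0.4,"dy": -0.9,"dz": 0.8,"wx": -0.14,"wy": 0.01,"wz": 0,"fingers": 94},{"dx": -0.4,"dy": -0.9,"dz": 0.8,"wx": -0.14,"wy": 0.01,"wz": 0,"fingers": 94},{"dx": -0.4,"dy": -0.9,"dz": 0.7,"wx": -0.14,"wy": 0.01,"wz": 0,"fingers": 94},{"dx": -0.4,"dy": -0.9,"dz": 0,"wx": -0.14,"wy": 0.01,"wz": 0,"fingers": 94},{"dx": -0.4,"dy": -0.9,"dz": 0,"wx": -0.14,"wy": 0.01,"wz": 0,"fingers": 94},{"dx": -0.4,"dy": -0.9,"dz": 0,"wx": -0.14,"wy": 0.01,"wz": 0,"fingers": 94},{"dx": -0.4,"dy": 0,"dz": 0,"wx": -0.14,"wy": 0.01,"wz": 0,"fingers": 94},{"dx": 0,"dy": 0,"dz": 0,"wx": 0,"wy": 0,"wz": 0,"fingers": 94}]'

```text
time_s: 8.47
position: [0.4675, -0.1357, 0.1781]
orientation: [0.257, 0.674, 0.633, -0.28]
wrist_force: [0.6, 1.9, -1.6]
finger_gap: 0.606
grip_force: 0.0
```

```bash
sed -i 's/C=np.array(\[.570,.178,0\])/C=np.array([.570,.179,0])/' go.py
cat >> go.py <<'E'
CAN=np.array([.4635,-.2212,0]); a0=(Xc-[0,0,1])/2**.5; GR=tool(a0,Yc)
def gt(back,h=.108): return CAN+[0,0,h]+a0*(.0188-back)
def wrep(p,rot):
    rep(); s,r=cur(); print("pos",s["position"].round(4),"to go",((p-s["position"])/.03).round(2),"turn",((rot*r.inv()).as_rotvec(degrees=True)/45).round(3))
E
python3 -c "
from go import *
wrep(gt(.12),GR); print(a0)"
```

```text
t 8.4667 crad [ 0.3209 -0.0812  0.1781] F [ 0.6  1.9 -1.6] grip 0.0 0.6060729543161465 q [-0.89  0.45  0.76  2.06  0.54  1.01 -0.56]
pos [ 0.4675 -0.1357  0.1781] to go [ 0.03 -0.47  0.05] turn [-0.008 -0.009 -0.002]
[-0.04733813 -0.70552045 -0.70710678]
```

```bash
python3 -c "
from go import *
import pickle
c=cam('top'); d=cam('scene'); pickle.dump((c,d),open('p3.pkl','wb'))
a=c['frame'][150:235,110:235]; b=d['frame'][130:300,130:320]
x=cv2.resize(a[:,:,::-1],None,fx=4,fy=4,interpolation=2); y=cv2.resize(b[:,:,::-1],None,fx=1.5,fy=1.5,interpolation=2); z=cv2.resize(c['frame'][190:270,290:400,::-1],None,fx=3,fy=3,interpolation=2)
o=np.zeros((600,800,3),np.uint8)
o[:340,:500]=x; o[-y.shape[0]:,-y.shape[1]:]=y; o[345:585,:330]=z; cv2.imwrite('pics/c3.png',o)"
```

```text
(no output)
```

View pics/c3.png

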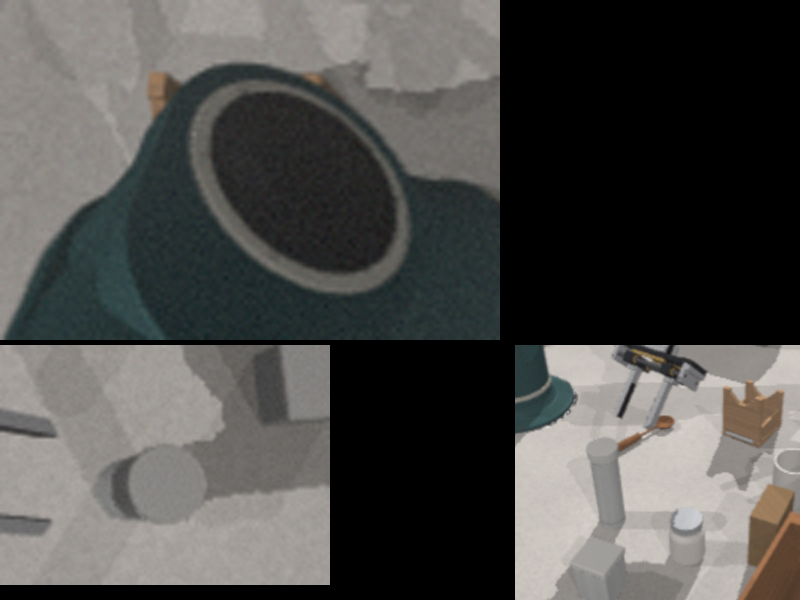

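servo_tool --rows '[{"dx": 0.03,"dy": -0.47,"dz": 0.05,"wx": 0,"wy": 0,"wz": 0,"fingers": 94},{"dx": 0,"dy": 0,"dz": 0,"wx": 0,"wy": 0,"wz": 0,"fingers": 94},{"dx": 0,"dy": 0,"dz": 0,"wx": 0,"wy": 0,"wz": 0,"fingers": 94},{"dx": -0.03,"dy": -0.47,"dz": -0.47,"wx": 0,"wy": 0,"wz": 0,"fingers": 94},{"dx": -0.03,"dy": -0.47,"dz": -0.47,"wx": 0,"wy": 0,"wz": 0,"fingers": 94},{"dx": -0.03,"dy": -0.47,"dz": -0.47,"wx": 0,"wy": 0,"wz": 0,"fingers": 94},{"dx": -0.03,"dy": -0.47,"dz": -0.47,"wx": 0,"wy": 0,"wz": 0,"fingers": 94},{"dx": -0.03,"dy": -0.47,"dz": -0.47,"wx": 0,"wy": 0,"wz": 0,"fingers": 94},{"dx": -0.03,"dy": -0.47,"dz": -0.47,"wx": 0,"wy": 0,"wz": 0,"fingers": 94},{"dx": 0,"dy": 0,"dz": 0,"wx": 0,"wy": 0,"wz": 0,"fingers": 94}]'

```text
time_s: 9.4
position: [0.4635, -0.2383, 0.0953]
orientation: [0.255, 0.678, 0.632, -0.277]
wrist_force: [-0.5, -0.8, -0.1]
finger_gap: 0.999
grip_force: 0.0
```

```bash
python3 -c "
from go import *
wrep(gt(0),GR)
s=env.state();g=s['position']-a0*.0188
import pickle
t,d=pickle.load(open('p3.pkl','rb'))
# scene: canister silhouette bands near mid height
for z in (.06,.12): 
  print(z,proj(d,[.4635,-.2212,z]))
  y=int(round(proj(d,[.4635,-.2212,z])[1])); print(y,d['frame'][y,180:212].mean(1).astype(int).tolist())
"
```

```text
t 9.4 crad [ 0.4235 -0.0783  0.0953] F [-0.5 -0.8 -0.1] grip 0.0 0.9992088786119214 q [-0.67  0.62  0.77  2.12  0.58  0.68 -0.54]
pos [ 0.4635 -0.2383  0.0953] to go [-0.03  0.13 -0.02] turn [-0.017 -0.005  0.007]
0.06 [192.33640071 230.23705898]
230 [186, 186, 185, 172, 137, 136, 139, 141, 139, 139, 138, 136, 137, 137, 137, 134, 131, 129, 127, 122, 122, 146, 193, 202, 202, 200, 198, 196, 198, 200, 202, 203]
0.12 [189.88173182 213.87713583]
214 [181, 148, 135, 135, 138, 139, 138, 137, 139, 137, 138, 137, 137, 131, 129, 127, 124, 120, 118, 142, 192, 197, 196, 196, 194, 194, 194, 194, 197, 196, 199, 200]
```

servo_tool --rows '[{"dx": -0.03,"dy": 0.13,"dz": 0,"wx": -0.017,"wy": 0,"wz": 0.007,"fingers": 94},{"dx": 0,"dy": 0,"dz": 0,"wx": 0,"wy": 0,"wz": 0,"fingers": 60},{"dx": 0,"dy": 0,"dz": 0,"wx": 0,"wy": 0,"wz": 0,"fingers": 55},{"dx": 0,"dy": 0,"dz": 0,"wx": 0,"wy": 0,"wz": 0,"fingers": 40},{"dx": 0,"dy": 0,"dz": 0,"wx": 0,"wy": 0,"wz": 0,"fingers": 40},{"dx": 0,"dy": 0,"dz": 0,"wx": 0,"wy": 0,"wz": 0,"fingers": 40},{"dx": 0,"dy": 0,"dz": 0,"wx": 0,"wy": 0,"wz": 0,"fingers": 40},{"dx": 0,"dy": 0,"dz": 0,"wx": 0,"wy": 0,"wz": 0,"fingers": 40},{"dx": 0,"dy": 0,"dz": 0,"wx": 0,"wy": 0,"wz": 0,"fingers": 40}]' --force 40

```text
time_s: 10.15
position: [0.4642, -0.2319, 0.0966]
orientation: [0.261, 0.673, 0.633, -0.279]
wrist_force: [-1.2, 0.8, 1.9]
finger_gap: 0.52
grip_force: 40.0
```

```bash
python3 -c "
from go import *
wrep(gt(0),GR)"
```

```text
t 10.15 crad [ 0.417  -0.078   0.0966] F [-1.2  0.8  1.9] grip 40.000932812690735 0.5200752331502911 q [-0.7   0.63  0.77  2.13  0.58  0.69 -0.56]
pos [ 0.4642 -0.2319  0.0966] to go [-0.05 -0.09 -0.06] turn [-0.001 -0.002 -0.005]
```

```bash
cat > grasp.py <<'E'
from go import *
import pickle
s,r=cur(); p=s["position"]; y=r.apply([0,1,0])
base=CAN.copy(); base=base+y*np.dot(p-base,y); base[2]=0
pickle.dump((r.inv().apply(base-p),r.inv().apply([0,0,1.])),open("g.pkl","wb")); print(base)
E
cat >> go.py <<'E'
def canrep(hover,x=0,y=0):
    import pickle
    b,ax=pickle.load(open("g.pkl","rb")); s,r=cur(); p=s["position"]
    th=np.arctan(.34); c=Xc*np.cos(th)+np.array([0,0,np.sin(th)])
    axw=r.apply(ax); mid=p+r.apply(b)+.09*axw
    Yt=r.apply([0,1,0]); # desired: axis c, closing Yc
    cur_=np.column_stack([axw,Yt,np.cross(axw,Yt)]); des=np.column_stack([c,Yc,np.cross(c,Yc)])
    rot=R.from_matrix(des@np.linalg.inv(cur_))
    goal=frc([x,y,.111+hover])
    tgt=goal+rot.apply(p-mid)
    print("t",s["time_s"],"mid cr",toc(mid).round(4),"lid cr",toc(mid+.09*axw).round(4),"F",s["wrist_force"].round(1),"grip",s["grip_force"],"gap",s["finger_gap"],"q",s["q"].round(2))
    print("TCP to go",((tgt-p)/.03).round(3),"turn",(rot.as_rotvec(degrees=True)/45).round(3), "pos",p.round(4))
E
python3 grasp.py; python3 -c "
from go import *
canrep(.07)"
```

```text
[ 0.46472071 -0.22127711  0.        ]
t 10.15 mid cr [ 0.4064 -0.0782  0.09  ] lid cr [ 0.4064 -0.0782  0.18  ] F [-1.2  0.8  1.9] grip 40.000932812690735 gap 0.5200752331502911 q [-0.7   0.63  0.77  2.13  0.58  0.69 -0.56]
TCP to go [ 3.51  13.374  2.55 ] turn [ 1.579 -0.104 -0.005] pos [ 0.4642 -0.2319  0.0966]
```

servo_tool --rows '[{"dx": 0,"dy": 0,"dz": 0.4,"wx": 0,"wy": 0,"wz": 0,"fingers": 40},{"dx": 0,"dy": 0,"dz": 0.8,"wx": 0,"wy": 0,"wz": 0,"fingers": 40},{"dx": 0,"dy": 0,"dz": 0.8,"wx": 0,"wy": 0,"wz": 0,"fingers": 40},{"dx": 0,"dy": 0,"dz": 0.8,"wx": 0,"wy": 0,"wz": 0,"fingers": 40},{"dx": 0,"dy": 0,"dz": 0.8,"wx": 0,"wy": 0,"wz": 0,"fingers": 40},{"dx": 0,"dy": 0,"dz": 0.8,"wx": 0,"wy": 0,"wz": 0,"fingers": 40},{"dx": 0,"dy": 0,"dz": 0.4,"wx": 0,"wy": 0,"wz": 0,"fingers": 40},{"dx": 0,"dy": 0,"dz": 0,"wx": 0,"wy": 0,"wz": 0,"fingers": 40}]'

```text
time_s: 10.82
position: [0.4648, -0.2319, 0.2421]
orientation: [0.261, 0.674, 0.632, -0.278]
wrist_force: [-0.2, 0.4, -2.8]
finger_gap: 0.527
grip_force: 40.0
```

```bash
python3 -c "
from go import *
canrep(.07)"
```

```text
t 10.8167 mid cr [ 0.4064 -0.0776  0.2355] lid cr [ 0.4066 -0.0779  0.3255] F [-0.2  0.4 -2.8] grip 39.99965786933899 gap 0.5267205008403311 q [-0.81  0.32  0.87  2.05  0.65  1.01 -0.41]
TCP to go [ 3.49  13.374 -2.3  ] turn [ 1.577 -0.101 -0.003] pos [ 0.4648 -0.2319  0.2421]
```

servo_tool --rows '[{"dx": 0.15,"dy": 0.4,"dz": 0,"wx": 0.07,"wy": -0.005,"wz": 0,"fingers": 40},{"dx": 0.25,"dy": 0.8,"dz": 0,"wx": 0.13,"wy": -0.008,"wz": 0,"fingers": 40},{"dx": 0.25,"dy": 0.8,"dz": 0,"wx": 0.13,"wy": -0.008,"wz": 0,"fingers": 40},{"dx": 0.25,"dy": 0.8,"dz": 0,"wx": 0.13,"wy": -0.008,"wz": 0,"fingers": 40},{"dx": 0.25,"dy": 0.8,"dz": 0,"wx": 0.13,"wy": -0.008,"wz": 0,"fingers": 40},{"dx": 0.25,"dy": 0.8,"dz": 0,"wx": 0.13,"wy": -0.008,"wz": 0,"fingers": 40},{"dx": 0.25,"dy": 0.8,"dz": 0,"wx": 0.13,"wy": -0.008,"wz": 0,"fingers": 40},{"dx": 0.25,"dy": 0.8,"dz": 0,"wx": 0.13,"wy": -0.008,"wz": 0,"fingers": 40},{"dx": 0.25,"dy": 0.8,"dz": 0,"wx": 0.13,"wy": -0.008,"wz": 0,"fingers": 40},{"dx": 0.25,"dy": 0.8,"dz": 0,"wx": 0.13,"wy": -0.008,"wz": 0,"fingers": 40},{"dx": 0.25,"dy": 0.8,"dz": 0,"wx": 0.13,"wy": -0.008,"wz": 0,"fingers": 40},{"dx": 0.25,"dy": 0.8,"dz": 0,"wx": 0.13,"wy": -0.008,"wz": 0,"fingers": 40}]'

```text
time_s: 11.82
position: [0.5517, 0.0448, 0.2396]
orientation: [-0.137, 0.715, 0.671, 0.144]
wrist_force: [0.0, -0.1, -4.2]
finger_gap: 0.52
grip_force: 40.0
```

```bash
python3 -c "
from go import *
canrep(.12)"
```

```text
t 11.8167 mid cr [ 0.125  -0.0094  0.2469] lid cr [ 0.2084 -0.0092  0.2808] F [ 0.  -0.1 -4.2] grip 39.99926805496216 gap 0.5203063220447033 q [-0.37  0.31  0.58  1.81 -0.61  1.2   0.39]
TCP to go [ 0.593  4.152 -0.549] turn [ 0.074 -0.007 -0.005] pos [0.5517 0.0448 0.2396]
```

servo_tool --rows '[{"dx": 0.1,"dy": 0.7,"dz": 0,"wx": 0.06,"wy": -0.006,"wz": 0,"fingers": 40},{"dx": 0.1,"dy": 0.7,"dz": -0.1,"wx": 0,"wy": 0,"wz": 0,"fingers": 40},{"dx": 0.1,"dy": 0.7,"dz": -0.1,"wx": 0,"wy": 0,"wz": 0,"fingers": 40},{"dx": 0.1,"dy": 0.7,"dz": -0.1,"wx": 0,"wy": 0,"wz": 0,"fingers": 40},{"dx": 0.1,"dy": 0.7,"dz": -0.1,"wx": 0,"wy": 0,"wz": 0,"fingers": 40},{"dx": 0.05,"dy": 0.4,"dz": -0.1,"wx": 0,"wy": 0,"wz": 0,"fingers": 40},{"dx": 0,"dy": 0,"dz": 0,"wx": 0,"wy": 0,"wz": 0,"fingers": 40},{"dx": 0,"dy": 0,"dz": 0,"wx": 0,"wy": 0,"wz": 0,"fingers": 40},{"dx": 0,"dy": 0,"dz": 0,"wx": 0,"wy": 0,"wz": 0,"fingers": 40}]'

```text
time_s: 12.57
position: [0.5677, 0.1598, 0.225]
orientation: [-0.15, 0.711, 0.668, 0.159]
wrist_force: [-0.7, -0.7, -2.5]
finger_gap: 0.525
grip_force: 40.0
```

```bash
python3 -c "
from go import *
import pickle
canrep(.05)
c=cam('top'); d=cam('scene'); pickle.dump((c,d),open('p4.pkl','wb'))
x=cv2.resize(c['frame'][150:240,110:260,::-1],None,fx=4,fy=4,interpolation=2); y=cv2.resize(d['frame'][120:205,240:350,::-1],None,fx=2.7,fy=2.7,interpolation=2)
o=np.zeros((600,800,3),np.uint8)
o[:360,:600]=x; o[-y.shape[0]:,:y.shape[1]]=y; cv2.imwrite('pics/c4.png',o)"
```

```text
t 12.5667 mid cr [ 0.0095 -0.0012  0.2327] lid cr [ 0.0942 -0.001   0.2631] F [-0.7 -0.7 -2.5] grip 39.998711943626404 gap 0.5248623588042794 q [-0.49  0.34  0.51  1.81 -0.69  1.11  0.26]
TCP to go [ 0.061  0.318 -2.396] turn [ 0.021 -0.002 -0.005] pos [0.5677 0.1598 0.225 ]
```

View pics/c4.png

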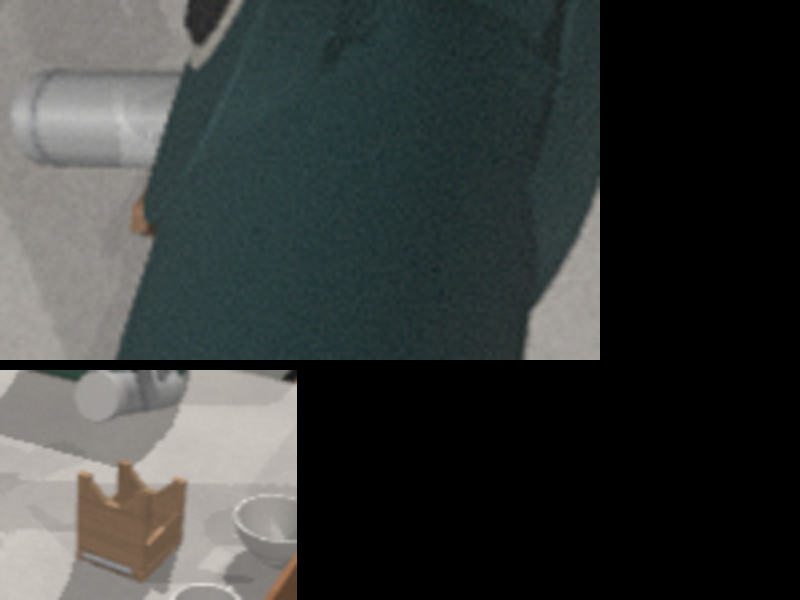

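```bash
python3 -c "
from go import *
import pickle
c,d=pickle.load(open('p4.pkl','rb'))
f=lambda P:(proj(d,[frc(p) for p in P])-[240,120])*2.7+[0,370]
print(f([[.055,-.048,.128],[.055,.048,.128],[-.055,-.048,.094],[-.055,.048,.094],[.055,-.05,0],[.055,.05,0]]).round(0))
y=cv2.resize(d['frame'][140:205,255:315,::-1],None,fx=9,fy=9,interpolation=2)
for p in [[.055,-.048,.128],[.055,.048,.128],[-.055,-.048,.094],[-.055,.048,.094],[.055,-.05,0],[.055,.05,0],[.055,-.008,.098],[.055,.008,.098]]:
  q=(proj(d,frc(p))-[255,140]+.5)*9; cv2.circle(y,tuple(int(v) for v in q),4,(0,0,255),1)
cv2.imwrite('pics/c5.png',y)
"
```

```text
[[ 77. 472.]
 [146. 495.]
 [121. 457.]
 [187. 478.]
 [ 75. 556.]
 [143. 582.]]
```

View pics/c5.png

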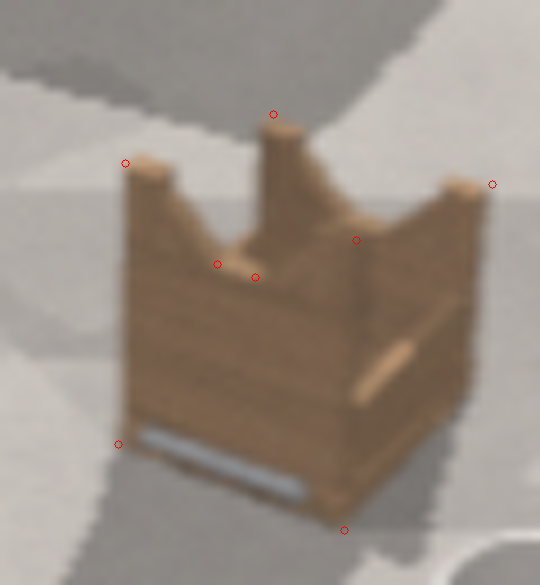

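servo_tool --rows '[{"dx": 0.06,"dy": 0.32,"dz": 0,"wx": 0.021,"wy": -0.002,"wz": -0.005,"fingers": 40},{"dx": 0,"dy": 0,"dz": -0.5,"wx": 0,"wy": 0,"wz": 0,"fingers": 40},{"dx": 0,"dy": 0,"dz": -0.5,"wx": 0,"wy": 0,"wz": 0,"fingers": 40},{"dx": 0,"dy": 0,"dz": -0.5,"wx": 0,"wy": 0,"wz": 0,"fingers": 40},{"dx": 0,"dy": 0,"dz": -0.5,"wx": 0,"wy": 0,"wz": 0,"fingers": 40},{"dx": 0,"dy": 0,"dz": -0.5,"wx": 0,"wy": 0,"wz": 0,"fingers": 40},{"dx": 0,"dy": 0,"dz": -0.5,"wx": 0,"wy": 0,"wz": 0,"fingers": 40},{"dx": 0,"dy": 0,"dz": -0.3,"wx": 0,"wy": 0,"wz": 0,"fingers": 40},{"dx": 0,"dy": 0,"dz": 0,"wx": 0,"wy": 0,"wz": 0,"fingers": 40},{"dx": 0,"dy": 0,"dz": 0,"wx": 0,"wy": 0,"wz": 0,"fingers": 40}]'

```text
time_s: 13.5
position: [0.5692, 0.1705, 0.1258]
orientation: [-0.156, 0.711, 0.666, 0.166]
wrist_force: [0.1, 0.5, -2.6]
finger_gap: 0.525
grip_force: 40.0
```

```bash
python3 -c "
from go import *
canrep(.0)
d=cam('scene')
y=cv2.resize(d['frame'][130:205,245:320,::-1],None,fx=7.5,fy=7.5,interpolation=2)
cv2.imwrite('pics/c6.png',y)
"
```

```text
t 13.5 mid cr [-0.0011 -0.0004  0.1337] lid cr [ 0.0841 -0.0004  0.1626] F [ 0.1  0.5 -2.6] grip 39.99880850315094 gap 0.525207481142587 q [-0.45  0.47  0.44  1.89 -0.84  0.96  0.43]
TCP to go [ 0.01  -0.037 -0.757] turn [-0.001 -0.001 -0.001] pos [0.5692 0.1705 0.1258]
```

View pics/c6.png

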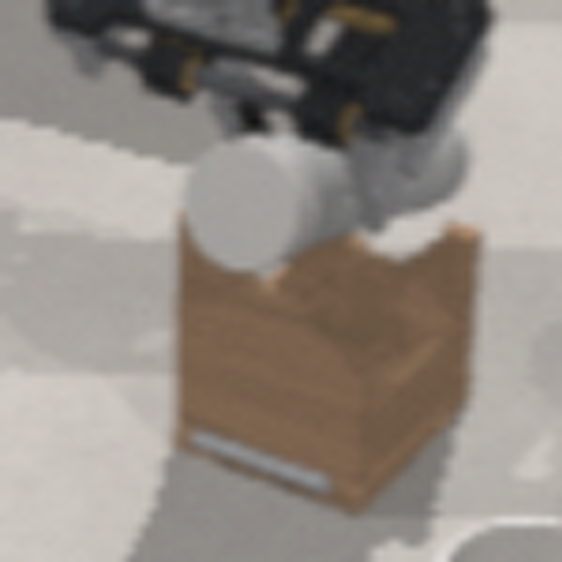

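servo_tool --rows '[{"dx": 0,"dy": -0.03,"dz": -0.1,"wx": 0,"wy": 0,"wz": 0,"fingers": 40},{"dx": 0,"dy": 0,"dz": -0.1,"wx": 0,"wy": 0,"wz": 0,"fingers": 40},{"dx": 0,"dy": 0,"dz": -0.1,"wx": 0,"wy": 0,"wz": 0,"fingers": 40},{"dx": 0,"dy": 0,"dz": -0.1,"wx": 0,"wy": 0,"wz": 0,"fingers": 40},{"dx": 0,"dy": 0,"dz": -0.1,"wx": 0,"wy": 0,"wz": 0,"fingers": 40},{"dx": 0,"dy": 0,"dz": -0.1,"wx": 0,"wy": 0,"wz": 0,"fingers": 40},{"dx": 0,"dy": 0,"dz": 0,"wx": 0,"wy": 0,"wz": 0,"fingers": 40},{"dx": 0,"dy": 0,"dz": 0,"wx": 0,"wy": 0,"wz": 0,"fingers": 40}]'

```text
time_s: 14.22
position: [0.5694, 0.1698, 0.1083]
orientation: [-0.156, 0.71, 0.666, 0.166]
wrist_force: [0.3, -0.4, -3.1]
finger_gap: 0.528
grip_force: 40.0
```

```bash
python3 -c "
from go import *
canrep(.0)"
```

```text
t 14.2167 mid cr [-0.0004 -0.0002  0.1163] lid cr [ 8.480e-02 -1.000e-04  1.451e-01] F [ 0.3 -0.4 -3.1] grip 39.9986869096756 gap 0.5276815562391581 q [-0.43  0.5   0.43  1.9  -0.86  0.93  0.46]
TCP to go [ 0.004 -0.015 -0.175] turn [-0.001  0.001 -0.002] pos [0.5694 0.1698 0.1083]
```

servo_tool --rows '[{"dx": 0,"dy": 0,"dz": -0.04,"wx": 0,"wy": 0,"wz": 0,"fingers": 40},{"dx": 0,"dy": 0,"dz": -0.04,"wx": 0,"wy": 0,"wz": 0,"fingers": 40},{"dx": 0,"dy": 0,"dz": 0,"wx": 0,"wy": 0,"wz": 0,"fingers": 40},{"dx": 0,"dy": 0,"dz": 0,"wx": 0,"wy": 0,"wz": 0,"fingers": 40}]'

```text
time_s: 14.55
position: [0.5695, 0.1699, 0.1061]
orientation: [-0.156, 0.71, 0.666, 0.166]
wrist_force: [0.4, 0.1, -3.5]
finger_gap: 0.529
grip_force: 40.0
```

```bash
python3 -c "
from go import *
canrep(.0)"
```

```text
t 14.55 mid cr [-5.00e-04 -1.00e-04  1.14e-01] lid cr [ 8.470e-02 -1.000e-04  1.429e-01] F [ 0.4  0.1 -3.5] grip 39.99892294406891 gap 0.5288450969293891 q [-0.43  0.5   0.43  1.9  -0.87  0.93  0.47]
TCP to go [ 0.001 -0.017 -0.101] turn [-0.001  0.001 -0.002] pos [0.5695 0.1699 0.1061]
```

servo_tool --rows '[{"dx": 0,"dy": 0,"dz": -0.04,"wx": 0,"wy": 0,"wz": 0,"fingers": 40},{"dx": 0,"dy": 0,"dz": 0,"wx": 0,"wy": 0,"wz": 0,"fingers": 40},{"dx": 0,"dy": 0,"dz": -0.03,"wx": 0,"wy": 0,"wz": 0,"fingers": 40},{"dx": 0,"dy": 0,"dz": 0,"wx": 0,"wy": 0,"wz": 0,"fingers": 40},{"dx": 0,"dy": 0,"dz": 0,"wx": 0,"wy": 0,"wz": 0,"fingers": 40}]'

```text
time_s: 14.97
position: [0.5694, 0.1699, 0.104]
orientation: [-0.156, 0.71, 0.666, 0.166]
wrist_force: [-0.6, -0.1, -2.8]
finger_gap: 0.528
grip_force: 40.0
```

```bash
python3 -c "
from go import *
canrep(.0)"
```

```text
t 14.9667 mid cr [-5.000e-04 -1.000e-04  1.119e-01] lid cr [ 8.470e-02 -1.000e-04  1.408e-01] F [-0.6 -0.1 -2.8] grip 39.99883532524109 gap 0.5277007228054915 q [-0.43  0.51  0.43  1.9  -0.87  0.93  0.47]
TCP to go [ 0.003 -0.019 -0.031] turn [-0.002  0.001 -0.002] pos [0.5694 0.1699 0.104 ]
```

Still carrying the weight; small steps on.

servo_tool --rows '[{"dx": 0,"dy": 0,"dz": -0.03,"wx": 0,"wy": 0,"wz": 0,"fingers": 40},{"dx": 0,"dy": 0,"dz": 0,"wx": 0,"wy": 0,"wz": 0,"fingers": 40},{"dx": 0,"dy": 0,"dz": 0,"wx": 0,"wy": 0,"wz": 0,"fingers": 40}]'

```text
time_s: 15.22
position: [0.5695, 0.1701, 0.1034]
orientation: [-0.156, 0.71, 0.666, 0.166]
wrist_force: [-2.7, 0.4, 4.8]
finger_gap: 0.526
grip_force: 40.0
```

servo_tool --rows '[{"dx": 0,"dy": 0,"dz": -0.02,"wx": 0,"wy": 0,"wz": 0,"fingers": 40},{"dx": 0,"dy": 0,"dz": 0,"wx": 0,"wy": 0,"wz": 0,"fingers": 40},{"dx": 0,"dy": 0,"dz": 0,"wx": 0,"wy": 0,"wz": 0,"fingers": 40}]'

```text
time_s: 15.47
position: [0.5695, 0.1702, 0.1032]
orientation: [-0.156, 0.71, 0.666, 0.167]
wrist_force: [-5.7, 0.1, 9.4]
finger_gap: 0.525
grip_force: 40.0
```

servo_tool --rows '[{"dx": -0.03,"dy": 0,"dz": 0,"wx": 0,"wy": 0,"wz": 0,"fingers": 40},{"dx": 0,"dy": 0,"dz": 0,"wx": 0,"wy": 0,"wz": 0,"fingers": 40},{"dx": 0,"dy": 0,"dz": 0,"wx": 0,"wy": 0,"wz": 0,"fingers": 40}]'

```text
time_s: 15.72
position: [0.5688, 0.1701, 0.1028]
orientation: [-0.156, 0.71, 0.666, 0.166]
wrist_force: [-0.3, 2.5, 5.3]
finger_gap: 0.525
grip_force: 40.0
```

```bash
python3 -c "
from go import *
canrep(.0); print(env.state()['ft_torque'])"
```

```text
t 15.7167 mid cr [-0.0007 -0.0008  0.1107] lid cr [ 0.0845 -0.0008  0.1396] F [-0.3  2.5  5.3] grip 40.00161945819855 gap 0.5250948389130379 q [-0.43  0.51  0.43  1.9  -0.87  0.93  0.48]
TCP to go [ 0.026 -0.027  0.01 ] turn [-0.002  0.002 -0.002] pos [0.5688 0.1701 0.1028]
[0.38218326 0.30174282 0.06184734]
```

servo_tool --rows '[{"dx": 0,"dy": 0,"dz": 0,"wx": 0,"wy": 0,"wz": 0,"fingers": 40},{"dx": 0,"dy": 0,"dz": 0,"wx": 0,"wy": 0,"wz": 0,"fingers": 40},{"dx": 0,"dy": 0,"dz": 0,"wx": 0,"wy": 0,"wz": 0,"fingers": 40}]' --force 4

```text
time_s: 15.97
position: [0.5687, 0.17, 0.1027]
orientation: [-0.156, 0.71, 0.666, 0.166]
wrist_force: [-1.6, 2.5, 5.4]
finger_gap: 0.529
grip_force: 4.0
```

servo_tool --rows '[{"dx": 0,"dy": 0,"dz": 0,"wx": 0,"wy": 0,"wz": 0,"fingers": 52},{"dx": 0,"dy": 0,"dz": 0,"wx": 0,"wy": 0,"wz": 0,"fingers": 56},{"dx": 0,"dy": 0,"dz": 0,"wx": 0,"wy": 0,"wz": 0,"fingers": 62},{"dx": 0,"dy": 0,"dz": 0,"wx": 0,"wy": 0,"wz": 0,"fingers": 70},{"dx": 0,"dy": 0,"dz": 0,"wx": 0,"wy": 0,"wz": 0,"fingers": 78},{"dx": 0,"dy": 0,"dz": 0,"wx": 0,"wy": 0,"wz": 0,"fingers": 78},{"dx": 0,"dy": 0,"dz": 0,"wx": 0,"wy": 0,"wz": 0,"fingers": 78},{"dx": 0,"dy": 0,"dz": 0,"wx": 0,"wy": 0,"wz": 0,"fingers": 78}]'

```text
time_s: 16.63
position: [0.5686, 0.1698, 0.1025]
orientation: [-0.155, 0.71, 0.666, 0.166]
wrist_force: [0.5, -1.2, 0.1]
finger_gap: 0.831
grip_force: 0.0
```

```bash
python3 -c "
from go import *
s,r=cur(); print(r.as_matrix()[:,2].round(3)); canrep(0)
d=cam('scene')
y=cv2.resize(d['frame'][130:205,245:320,::-1],None,fx=7.5,fy=7.5,interpolation=2)
cv2.imwrite('pics/c7.png',y)
"
```

```text
[ 0.029  0.442 -0.896]
t 16.6333 mid cr [-0.0004 -0.001   0.1104] lid cr [ 0.0848 -0.0009  0.1393] F [ 0.5 -1.2  0.1] grip 0.0 gap 0.8313863563634994 q [-0.43  0.51  0.43  1.9  -0.87  0.92  0.48]
TCP to go [ 0.031 -0.016  0.02 ] turn [-0.001  0.001 -0.002] pos [0.5686 0.1698 0.1025]
```

Released with no force; now retreating along the tool axis.

servo_tool --rows '[{"dx": -0.01,"dy": -0.18,"dz": 0.36,"wx": 0,"wy": 0,"wz": 0,"fingers": 78},{"dx": -0.01,"dy": -0.18,"dz": 0.36,"wx": 0,"wy": 0,"wz": 0,"fingers": 78},{"dx": -0.01,"dy": -0.18,"dz": 0.36,"wx": 0,"wy": 0,"wz": 0,"fingers": 78},{"dx": -0.01,"dy": -0.18,"dz": 0.36,"wx": 0,"wy": 0,"wz": 0,"fingers": 78},{"dx": -0.02,"dy": -0.35,"dz": 0.7,"wx": 0,"wy": 0,"wz": 0,"fingers": 78},{"dx": -0.02,"dy": -0.35,"dz": 0.7,"wx": 0,"wy": 0,"wz": 0,"fingers": 78},{"dx": -0.02,"dy": -0.35,"dz": 0.7,"wx": 0,"wy": 0,"wz": 0,"fingers": 78},{"dx": 0,"dy": -0.3,"dz": 0.6,"wx": 0,"wy": 0,"wz": 0,"fingers": 78},{"dx": 0,"dy": 0,"dz": 0,"wx": 0,"wy": 0,"wz": 0,"fingers": 78},{"dx": 0,"dy": 0,"dz": 0,"wx": 0,"wy": 0,"wz": 0,"fingers": 78},{"dx": 0,"dy": 0,"dz": 0,"wx": 0,"wy": 0,"wz": 0,"fingers": 78}]'

```text
time_s: 17.6
position: [0.5654, 0.1078, 0.2268]
orientation: [-0.156, 0.71, 0.666, 0.166]
wrist_force: [0.3, 0.1, -0.4]
finger_gap: 0.828
grip_force: 0.0
```

```bash
python3 -c "
from go import *
rep()
d=cam('scene')
y=cv2.resize(d['frame'][130:205,245:320,::-1],None,fx=7.5,fy=7.5,interpolation=2)
def ln(P,col):
  for p in P: cv2.circle(y,tuple(int(v) for v in (proj(d,frc(p))-[245,130]+.5)*7.5),4,col,1)
ln([[.0852,0,.14],[-.0852,0,.082]],(0,0,255))
cv2.imwrite('pics/c8.png',y)
"
```

```text
t 17.6 crad [7.130e-02 1.000e-04 2.268e-01] F [ 0.3  0.1 -0.4] grip 0.0 0.8282755789710768 q [-0.41  0.34  0.53  1.81 -0.7   1.15  0.36]
```

View pics/c8.png

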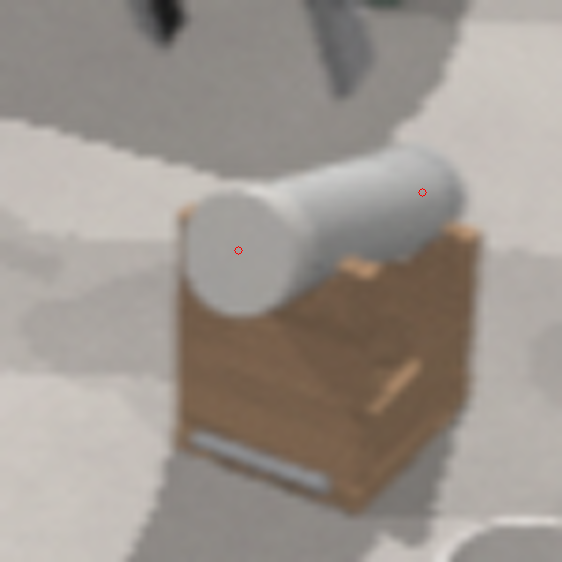

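The canister lies in both notches with the lid end over the taller panel, and the lid's centre (about 240, 250) falls on the predicted point (238, 250). The gripper is clear, so I'm handing the job in.

```bash
python3 -c "
from cell import env
print(env.close_job())"
```

```text
the job is handed in; nothing more can be done
None
```

I folded both panels upright, set the canister down gently in the two notches with its lid over the taller panel, released it, and handed the job in at about 18 s; the hand-in gave no verdict, and I didn't re-measure the other objects.

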